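# Lengthen the telescopic leg by one hole

## Robot

A 6-joint arm with a two-finger parallel gripper is mounted at the origin on the work surface. World frame = base frame: x ahead of the robot, y to its left, z up, the work surface at z = 0. Lengths are in m, angles in rad, forces in N, time in s.
With the tool pointing down it reaches from about 0.3 to 0.875 m from the base axis. Payload 6.4 kg.
Tool frame: the origin (TCP) lies between the finger pads; the fingertips stand ctrl.tip_extent ahead of it and the grasp point (between the pads) is the TCP (ctrl.tip_extent is the distance from the TCP to the fingertips, in m); z points along the fingers, y is the line along which they close (so a half turn about z gives the same grasp; the last joint's range is limited). The gripper opens to 85 mm and grips with 20 to 120 N. Pads are 22 mm wide; open, the fingers measure 114 mm over their backs; the gripper's body (76 mm by 85 mm) begins 54 mm behind the grasp point. The pads swing forward as they close: fully open they stand 13 mm farther back than shut.
Start: joints at [1.115, 0.181, 1.607, -0, 1.354, -0.206], TCP at [0.142, 0.557, 0.25] pointing down, gripper open.
Joint ranges: [-2.99, 2.99], [-0.89, 2.07], [0.3, 2.58], [-1.14, 4.28], [0, 2.63], [-3.12, 3.12]. Speed limits (rad/s): [2.57, 2.57, 3.01, 3.14, 3.14, 3.14].

## Interface

Orientations are given as a unit quaternion [w, x, y, z].
In Python, from bench import ctrl gives the robot as it stands.
- The arm moves only by the tool send_rows, never from a script. Its arguments are lists of equal length, an entry for each row: "dr": the turn, a rotation vector about the tool's x, y, z in units of 6 degrees (1.0 is 6 degrees), a list of three; "xyz": the shift along the tool's x, y, z in cm, a list of three; "jaw": the opening in per cent of the stroke, from 0 (shut) to 100 (fully open). In form: {"dr": [[wx, wy, wz], ...], "xyz": [[dx, dy, dz], ...], "jaw": [jaw, ...]}. A call has exactly 8 rows; each row is the pose to reach, as a shift and turn from the pose commanded when the call began, along the tool's axes at that moment; what a row does not reach only later rows make up. A row lasts 1/8 s, in which the tool goes at most 62.5 mm and 10.7 degrees, less where a joint would pass 70% of its speed; a pose out of reach is approached as far as the arm can. A call with a gripper value outside its range is refused whole. The fingers move at their own pace and stop on an object; the grip force is fixed at half the most. Time passes only in rows, so rows that repeat a pose let the fingers close, or fill a call up. It gives the time, the measured TCP pose, the force, the opening and the grip force at its end, in the units of the state.
- ctrl.get_obs(): the state, without advancing time (a new reading comes with each control period).
- ctrl.camera(name): name is "side" or "top" or "wrist"; returns the picture (480x640x3 uint8, red, green, blue); there is no depth.
- ctrl.calibration(name): a dict with "camera_matrix" (3x3 intrinsics, pixels), "D" ([k1, k2, p1, p2, k3] as OpenCV has them; the pictures are not rectified), "world_from_camera" (4x4, takes a point from camera to world coordinates). Camera axes: x right, y up, looking along -z (the intrinsics and any distortion apply to the point x, -y, -z); pixel columns grow to the right and rows downward; lengths in m; the calibration is good to about 2 mm. A picture is of the moment at which its call begins: read the wrist's pose just before it. calibration takes no time and is no camera call; for the wrist camera it gives the pose at the moment of the call.
- ctrl.hand_in(): hands the job in; it is judged then, once.
The state is a dict: "time_s": time; "q": joint angles; "dq": joint speeds; "joint_efforts": joint torques, N m; "eef_pos": TCP position; "eef_rot": TCP orientation; "wrist_force": force on the tool from outside, world axes, zero at the start; "torque": the same for the moment, N m; "opening": opening from 0.0 (shut) to 1.0 (fully open); "grasp_force": force on a finger pad.
Only numpy, scipy, OpenCV 4.12 (cv2) and the standard library are available. Lean on these libraries where they do the work, as an engineer would, in place of code of your own. Each camera call takes 0.05 s, during which the arm holds its last target. There are 200 camera calls.

## Task

The aluminium telescopic leg held in the wooden clamp has to be one hole longer: press its snap button flush, slide the outer tube away from the clamp until the button snaps up through the very next hole, and leave it locked there. Work gently, with a firm thumb's pressure of 12 to 16 N and never more than 18 N, do not shove the tube hard against a button that is still out, and leave the other things on the bench where they are.

Things in the scene. Friction and masses are not known exactly. Their poses are not given: they have to be found in the camera images.
- clamp: Fixed wooden clamp block, 100 x 100 x 112 mm, bolted to the bench, that holds the leg level. Its origin lies on the bench top straight below the snap button; z is up and y runs along the leg, from the block (centre at y = -205 mm) towards the leg's rubber foot. The tube is to be slid to +y.
- inner_tube: The steel inner tube, 33 mm square, level, gripped at its one end by the clamp's rubber lining, its axis 75 mm above the bench; origin on the axis below the snap button, axes as the clamp's. It cannot slide or turn, only sink in the rubber.
- rubber_give (a joint): How far (m) the whole leg has been pushed down in the clamp's rubber lining: 0 at rest within 0.1 mm, 30 N per mm. It comes back when let go.
- outer_tube: Bare aluminium outer tube, 38 mm square, 260 mm long, 2 mm wall, sliding over the inner tube; top face 94 mm above the bench, flat but for a row of four 14 x 14 mm holes 45 mm apart along its middle (one nearer the foot, two nearer the clamp than the starting one). Origin on its axis below the starting hole, y to the foot; it spans y -120 to +140 mm. About 3 N of friction holds it where it is left.
- extension (a joint): How far (m) the outer tube has been slid towards the foot: 0 (within 0.7 mm) with the button in the starting hole, 0.045 with the button in the next hole. The button has 1 mm of play in a hole either way.
- foot_end (a point): Centre of the end face of the rubber foot, 46 mm square, at the outer tube's far end, on the tube's axis, 167 mm from the outer tube's origin.
- snap_button: Steel snap button on the inner tube, 12 mm across, its crown a 2.8 mm high cone that ends 4 mm wide, standing up through a hole of the outer tube, 5 mm proud of the tube's top face when out. It does not travel with the outer tube. Origin on the inner tube's axis below it. Flush, its cone slips under the hole's edge when the tube is slid; less than about 4 mm in, it locks the tube.
- button_top (a point): Centre of the button's crown, 99 mm above the bench when out; z up, y along the leg towards the foot.
- button_in (a joint): How far (m) the button is pressed in: 0 out and locking, 0.005 crown flush with the tube's top face, 0.007 ducked under the wall. Spring: 1 N at 0, 2.6 N flush. Once flush, 6 N slides the tube; the rub of a shut gripper pressing button and top face with 14 N gives that. Between holes it stays ducked by itself; it springs out as soon as the next hole is over it.
- reel_a: Bystander: red plastic reel, 40 mm across, 36 mm high, standing; origin under its centre.
- reel_b: Bystander: orange plastic reel, 40 mm across, 36 mm high, standing; origin under its centre.
- tape_roll: Bystander: roll of masking tape lying flat, 96 mm across, 24 mm high; origin under its centre.
- glue_gun: Bystander: cream glue gun without lead lying on its side, 145 x 140 x 32 mm; origin under its barrel's middle.
- screwdriver: Bystander: screwdriver lying on the bench.
- balsa_stick: Bystander: balsa stick 220 x 12 x 8 mm lying on the bench; origin under its centre.
- pencil_pot: Bystander: steel pot with pencils, 72 mm across, pot 90 mm and pencils 140 mm high; origin under its centre.

How it is judged:
On the way, in this order (a step that is already met when the one before it is completed fails the run):
1. the button is pressed flush in its starting hole (value of joint button_in above 0.0045 m and value of joint extension below 0.004 m).
2. the outer tube is slid off the starting hole with the button ducked under its wall (value of joint button_in above 0.0045 m and value of joint extension above 0.015 m).
At the end, for the whole second after the job is handed in: The outer tube is slid out by one hole, 45 mm within 2.5 mm, at rest, and the snap button stands out through the next hole (pressed in by less than 1.5 mm), the leg let go (value of joint extension between 0.0425 and 0.0475 m and value of joint button_in below 0.0015 m and linear speed of outer_tube below 0.01 m/s); the robot touches nothing.
It fails at once if the leg is pushed down with more than about 20 N (sunk more than 0.75 mm in the rubber) (value of joint rubber_give above 0.00075 m).
It fails at once if the snap button is crushed or shoved sideways with more than 18 N (contact force between snap_button and anything else above 18 N).
It fails at once if the tube is slid past the next hole (value of joint extension above 0.055 m).
It fails at once if the tube is pushed into the clamp (value of joint extension below -0.005 m).
It fails at once if a bystander is moved more than 30 mm (distance of any of reel_a, reel_b, tape_roll, glue_gun, screwdriver, balsa_stick, pencil_pot from where it was at the start of the episode above 0.03 m).
It also fails if it takes over 45 s, if anything falls off the work surface, if the arm or the gripper's body presses on something with over 40 N, if the wrist force passes 120 N, or if a joint passes its speed limit or range.

## Working session

There is one attempt and no reset: what is moved stays moved. The work goes in short steps, Python scripts to look and compute and a tool call to move; the robot and the scene stay as the last step left them, time stands still between calls to the robot, and variables do not carry over. Pictures are saved under pics/ and viewed, at most 10 in all, crops included, and the job is handed in when it is done.

Besides the shell and the picture viewer there is one more tool, called after "Call:" in YAML: its name, and indented under it one key for each argument. send_rows: Moves the arm, as the interface text tells. Its arguments: {"type":"object","properties":{"dr":{"type":"array","items":{"type":"array","items":{"type":"number"}}},"xyz":{"type":"array","items":{"type":"array","items":{"type":"number"}}},"jaw":{"type":"array","items":{"type":"number"}}},"required":["dr","xyz","jaw"]}

```bash
mkdir -p pics; ls
python3 - <<'E'
from bench import ctrl
import cv2
o=ctrl.get_obs();print(o, ctrl.tip_extent)
for n in("top","side"):
    cv2.imwrite(f"pics/{n}0.png",ctrl.camera(n)[:,:,::-1]); c=ctrl.calibration(n);print(n,c)
E
```

```text
pics
{'time_s': 0.0, 'q': array([ 1.11470194e+00,  1.81550916e-01,  1.60801899e+00, -2.01373863e-06,
        1.35374296e+00, -2.06323567e-01]), 'dq': array([-0.00107179, -0.0005398 , -0.00121687,  0.0003257 , -0.00153143,
       -0.00081436]), 'joint_efforts': array([-1.05847426e-03, -4.44861817e+01, -3.51343453e+01, -3.58713123e-04,
        9.04912275e-03, -4.18276375e-05]), 'eef_pos': array([0.14189719, 0.55669096, 0.24937324]), 'eef_rot': array([-2.78765928e-04,  1.24560776e-01,  9.92211607e-01, -8.13680756e-04]), 'wrist_force': array([ 0.08213102, -0.76941744,  0.17216909]), 'torque': array([0.00248895, 0.04570942, 0.01717617]), 'grasp_force': 0.0, 'opening': 1.0020207504847183} 0.019
top {'camera_matrix': array([[607.24093977,   0.        , 310.67842023],
       [  0.        , 607.24093977, 237.383878  ],
       [  0.        ,   0.        ,   1.        ]]), 'D': array([-0.20932299,  0.        ,  0.        ,  0.        ,  0.        ]), 'world_from_camera': array([[-0.00703698,  0.98258065, -0.18570337,  0.35609418],
       [-0.99991587, -0.00489055,  0.01201389,  0.02387205],
       [ 0.01089642,  0.18577228,  0.9825324 ,  1.36902476],
       [ 0.        ,  0.        ,  0.        ,  1.        ]])}
side {'camera_matrix': array([[610.01011385,   0.        , 323.32604207],
       [  0.        , 610.01011385, 235.93727352],
       [  0.        ,   0.        ,   1.        ]]), 'D': array([-0.11559602,  0.        ,  0.        ,  0.        ,  0.        ]), 'world_from_camera': array([[-0.99785933,  0.03590962, -0.05465577,  0.48952539],
       [-0.06531381, -0.58934613,  0.80523614,  1.40600497],
       [-0.00329544,  0.80708218,  0.59042993,  1.0925532 ],
       [ 0.        ,  0.        ,  0.        ,  1.        ]])}
```

View pics/top0.png

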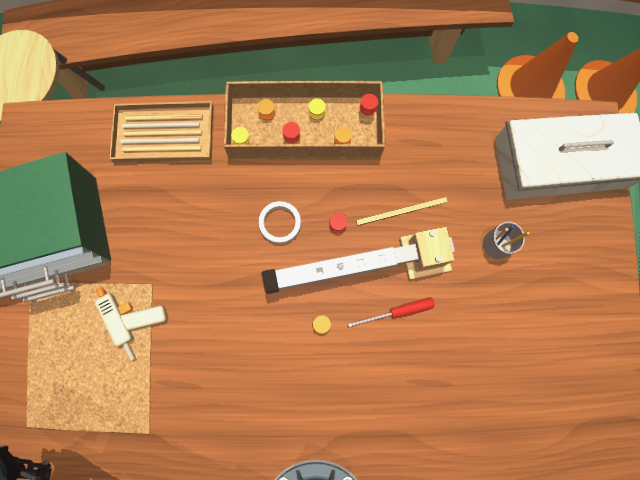

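View pics/side0.png

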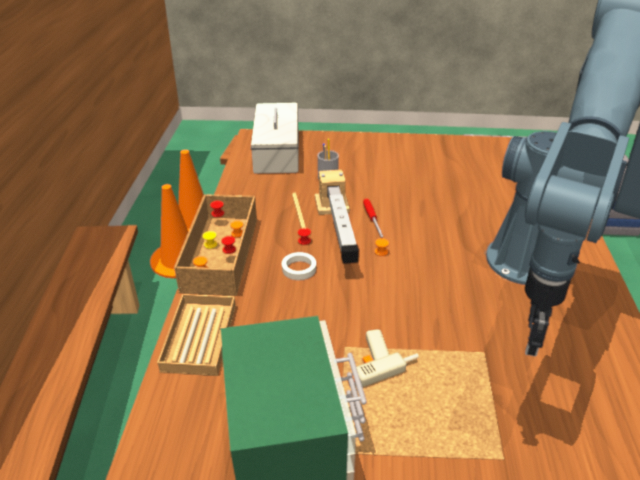

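Top view: the leg runs from the clamp at (432,250) to the black foot at (270,281). The row of holes is at about x=319, 340 (button), 361 and 382. The reels are at (338,222) and (321,324). Next I'll zoom in and measure.

```bash
cat > h.py <<'E'
from bench import ctrl
import numpy as np, cv2
def plane(n,px,z,c=None):
    c=c or ctrl.calibration(n)
    p=cv2.undistortPoints(np.array(px,float).reshape(-1,1,2),c["camera_matrix"],c["D"]).reshape(-1,2)
    T=c["world_from_camera"]; d=np.c_[p[:,0],-p[:,1],-np.ones(len(p))]@T[:3,:3].T
    return T[:3,3]+d*((z-T[2,3])/d[:,2])[:,None]
def pix(n,P,c=None):
    c=c or ctrl.calibration(n); T=c["world_from_camera"]
    q=(np.array(P)-T[:3,3])@T[:3,:3]*[1,-1,-1]
    return cv2.projectPoints(q.reshape(-1,1,3),np.zeros(3),np.zeros(3),c["camera_matrix"],c["D"])[0].reshape(-1,2)
E
python3 - <<'E'
from h import *
im=cv2.imread("pics/top0.png")
cv2.imwrite("pics/topc.png",cv2.resize(im[225:305,255:455],None,fx=4,fy=4,interpolation=cv2.INTER_CUBIC))
print(plane("top",[(340,266),(319,270),(361,262),(382,258)],.094).round(4))
hsv=cv2.cvtColor(im,cv2.COLOR_BGR2HSV)
m=((hsv[...,1]<60)&(hsv[...,2]>150)).astype(np.uint8); m[:240]=0;m[300:]=0;m[:,:270]=0;m[:,:] *= 1; m[:,420:]=0
ys,xs=np.nonzero(m); print(len(xs))
P=plane("top",np.c_[xs,ys],.094)[:,:2]; 
print(cv2.minAreaRect(P.astype(np.float32)), cv2.fitLine(P.astype(np.float32),cv2.DIST_L2,0,.01,.01).ravel())
E
```

```text
[[ 0.535  -0.0535  0.094 ]
 [ 0.5267 -0.0088  0.094 ]
 [ 0.5433 -0.0984  0.094 ]
 [ 0.5516 -0.1435  0.094 ]]
2578
((0.5652965903282166, -0.06406468152999878), (0.10368073731660843, 0.30582907795906067), 9.270392417907715) [ 0.17031148 -0.9853903   0.53738236 -0.06296767]
```

View pics/topc.png

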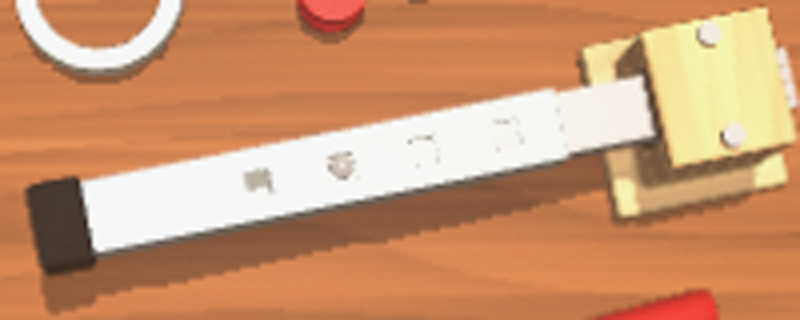

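Button is at about (0.535, -0.0535), and the leg points to about 100.4° in world. I'll move above it with the gripper shut and the tool's y turned along the leg.

Call:
send_rows:
  dr:
    - [0,0,-0.5]
    - [0,0,-1.0]
    - [0,0,-1.5]
    - [0,0,-2.0]
    - [0,0,-2.5]
    - [0,0,-3.0]
    - [0,0,-3.6]
    - [0,0,-4.1]
  xyz:
    - [-4.4,-4.1,0]
    - [-8.8,-8.2,0]
    - [-13.2,-12.3,0]
    - [-17.6,-16.4,0]
    - [-22,-20.5,0]
    - [-26.4,-24.6,0]
    - [-30.8,-28.7,0]
    - [-35.2,-32.8,0]
  jaw: [0,0,0,0,0,0,0,0]

```text
time_s: 1.1
eef_pos: [0.4027, 0.1505, 0.2503]
eef_rot: [0.0, -0.091, 0.996, 0.0]
wrist_force: [0.8, 0.4, -0.0]
opening: 0.003
grasp_force: 0.0
```

```bash
cat > d.py <<'E'
import sys
from h import *
from scipy.spatial.transform import Rotation as R
o=ctrl.get_obs(); M=R.from_quat(np.roll(o["eef_rot"],-1)).as_matrix(); p=o["eef_pos"]
t=np.array(eval(sys.argv[1])) if len(sys.argv)>1 else p
print(o["time_s"],p.round(5),"F",o["wrist_force"].round(2),"open",round(o["opening"],3))
print("M",M.round(4).tolist(),"yang",np.degrees(np.arctan2(M[1,1],M[0,1])).round(2),"shift cm",(M.T@(t-p)*100).round(3))
E
python3 d.py [.535,-.0535,.2]
```

```text
1.1 [0.40271 0.15051 0.25027] F [ 0.82  0.41 -0.01] open 0.003
M [[-0.9836, -0.1803, 0.0003], [-0.1803, 0.9836, 0.0002], [-0.0004, 0.0001, -1.0]] yang 100.39 shift cm [ -9.332 -22.453   5.028]
```

Call:
send_rows:
  dr:
    - [0,0,0]
    - [0,0,0]
    - [0,0,0]
    - [0,0,0]
    - [0,0,0]
    - [0,0,0]
    - [0,0,0]
    - [0,0,0]
  xyz:
    - [-2,-4.5,1]
    - [-4,-9,2]
    - [-6,-13.5,3]
    - [-8,-18,4]
    - [-9.2,-21,4.8]
    - [-9.3,-22.4,5]
    - [-9.3,-22.4,5]
    - [-9.3,-22.4,5]
  jaw: [0,0,0,0,0,0,0,0]

```text
time_s: 2.1
eef_pos: [0.5332, -0.0504, 0.2005]
eef_rot: [-0.0, -0.09, 0.996, 0.0]
wrist_force: [-0.3, 0.0, 0.7]
opening: 0.001
grasp_force: 0.0
```

Run:
```python
from h import *
o=ctrl.get_obs();c=ctrl.calibration("wrist");im=ctrl.camera("wrist");cv2.imwrite("pics/w1.png",im[:,:,::-1])
print(o["eef_pos"],pix("wrist",[[.535,-.0535,.099],o["eef_pos"]-[0,0,.019]],c),c["world_from_camera"].round(4).tolist())
np.save("w1.npy",c,allow_pickle=True)
```

```text
[ 0.5331548  -0.05042417  0.2005302 ] [[315.43756361 248.90073697]
 [320.66334605 302.65728754]] [[-0.1789, -0.9477, -0.2641, 0.4666], [0.9839, -0.1724, -0.048, -0.0626], [-0.0001, -0.2685, 0.9633, 0.3239], [0.0, 0.0, 0.0, 1.0]]
```

View pics/w1.png

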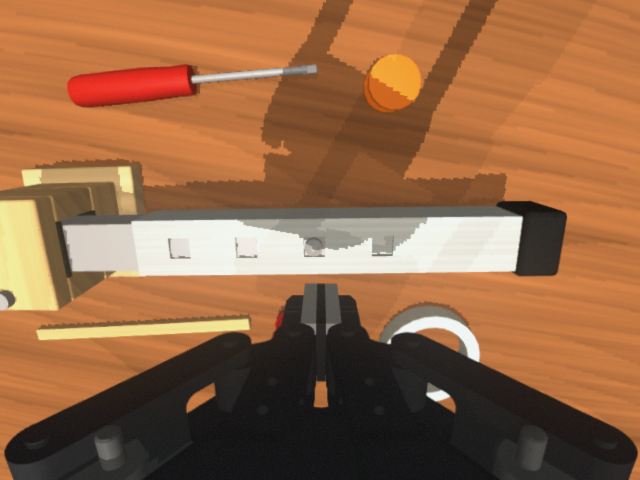

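Wrist view: the top face spans rows 218–274, the holes are at x≈180, 246, 314 (button) and 382, and the shut fingertips are at (320,300). I'll zoom in for precise pixels.

Run:
```python
from h import *
im=cv2.imread("pics/w1.png")
cv2.imwrite("pics/w1c.png",cv2.resize(im[205:285,270:410],None,fx=5,fy=5,interpolation=cv2.INTER_CUBIC))
c=np.load("w1.npy",allow_pickle=True).item()
g=cv2.cvtColor(im,cv2.COLOR_BGR2GRAY).astype(float)
# top-face near/far edges in columns, saturation based
h=cv2.cvtColor(im,cv2.COLOR_BGR2HSV)
E=[]
for x in range(150,490,10):
    d=np.diff(g[255:290,x]); far=np.diff(g[205:228,x])
    E.append((x,255+d.argmin()+.5,205+far.argmax()+.5))
E=np.array(E); 
for k in (1,2):
    P=plane("wrist",E[:,[0,k]]+[[0,.5]],.094,c)[:,:2]
    l=cv2.fitLine(P.astype(np.float32),cv2.DIST_HUBER,0,.001,.001).ravel(); print(l, np.degrees(np.arctan2(l[1],l[0])))
    u=l[:2]; print("x at y=-.0535:",l[2]+u[0]/u[1]*(-.0535-l[3]))
print(plane("wrist",[(180,247),(246,247),(382,246)],.094,c)); print(plane("wrist",[(314,245)],.099,c))
```

```text
[ 0.19057232 -0.9816732   0.5457599  -0.00786978] -79.01381
x at y=-.0535: 0.5546181
[ 0.19145694 -0.981501    0.5226174  -0.08843878] -78.96217
x at y=-.0535: 0.515802
[[ 0.5513869  -0.14211479  0.094     ]
 [ 0.54344957 -0.09865169  0.094     ]
 [ 0.52670851 -0.01047193  0.094     ]]
[[ 0.53258171 -0.05486986  0.099     ]]
```

View pics/w1c.png

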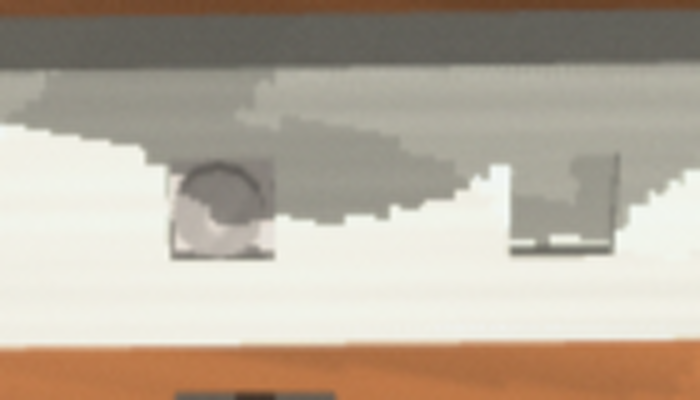

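Hole and button centre is at (0.5352, -0.0545), with the leg direction at about 100.8°. Now I'll come down to just above the button.

```bash
python3 d.py [.5352,-.0545,.122]
```

```text
2.15 [ 0.53328 -0.05033  0.20067] F [-0.39  1.32 -0.48] open 0.005
M [[-0.9837, -0.1798, 0.0003], [-0.1798, 0.9837, 0.0002], [-0.0003, 0.0001, -1.0]] yang 100.36 shift cm [-0.112 -0.446  7.867]
```

Call:
send_rows:
  dr:
    - [0,0,-0.03]
    - [0,0,-0.07]
    - [0,0,-0.07]
    - [0,0,-0.07]
    - [0,0,-0.07]
    - [0,0,-0.07]
    - [0,0,-0.07]
    - [0,0,-0.07]
  xyz:
    - [-0.1,-0.3,2]
    - [-0.11,-0.45,4]
    - [-0.11,-0.45,6]
    - [-0.11,-0.45,7]
    - [-0.11,-0.45,7.6]
    - [-0.11,-0.45,7.8]
    - [-0.11,-0.45,7.8]
    - [-0.11,-0.45,7.8]
  jaw: [0,0,0,0,0,0,0,0]

```text
time_s: 3.15
eef_pos: [0.5359, -0.0558, 0.1228]
eef_rot: [0.0, -0.093, 0.996, -0.0]
wrist_force: [-0.0, -0.1, 0.7]
opening: 0.001
grasp_force: 0.0
```

```bash
python3 d.py [.5352,-.0545,.118]
python3 - <<'E'
from h import *
cv2.imwrite("pics/w2.png",cv2.resize(ctrl.camera("wrist")[200:400,170:470,::-1],None,fx=2.5,fy=2.5))
E
```

```text
3.15 [ 0.5359  -0.05584  0.12284] F [-0.   -0.07  0.67] open 0.001
M [[-0.9826, -0.1857, 0.001], [-0.1857, 0.9826, -0.0003], [-0.0009, -0.0005, -1.0]] yang 100.7 shift cm [0.044 0.145 0.484]
```

View pics/w2.png

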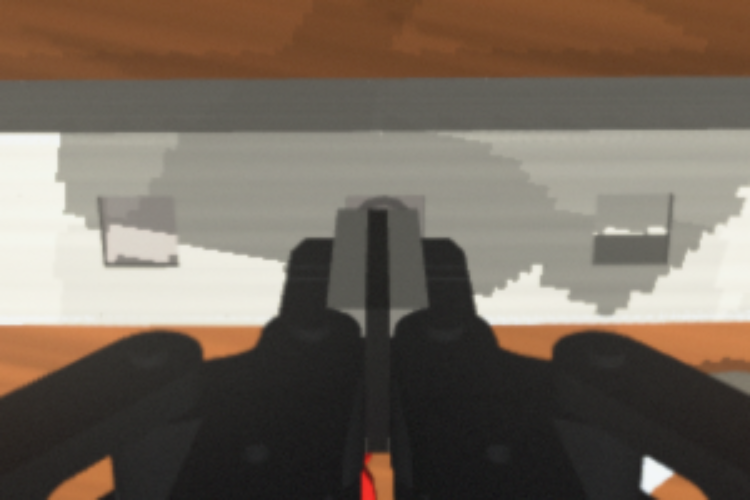

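The tip is over the button, about 1 mm clampward. Next I'll press partly in (spring only) and read the force.

Call:
send_rows:
  dr:
    - [0,0,0]
    - [0,0,0]
    - [0,0,0]
    - [0,0,0]
    - [0,0,0]
    - [0,0,0]
    - [0,0,0]
    - [0,0,0]
  xyz:
    - [0.04,0.1,0.2]
    - [0.04,0.1,0.35]
    - [0.04,0.1,0.45]
    - [0.04,0.1,0.55]
    - [0.04,0.1,0.65]
    - [0.04,0.1,0.75]
    - [0.04,0.1,0.82]
    - [0.04,0.1,0.82]
  jaw: [0,0,0,0,0,0,0,0]

```text
time_s: 4.2
eef_pos: [0.5349, -0.0548, 0.1141]
eef_rot: [-0.0, -0.093, 0.996, 0.0]
wrist_force: [-0.5, 0.5, 2.0]
opening: 0.001
grasp_force: 1.0
```

```bash
python3 d.py [.5352,-.0545,.113]
```

```text
4.2 [ 0.53492 -0.05477  0.11409] F [-0.45  0.52  2.01] open 0.001
M [[-0.9826, -0.1858, -0.0001], [-0.1858, 0.9826, 0.0], [0.0001, 0.0, -1.0]] yang 100.71 shift cm [-0.033  0.022  0.109]
```

Call:
send_rows:
  dr:
    - [0,0,0]
    - [0,0,0]
    - [0,0,0]
    - [0,0,0]
    - [0,0,0]
    - [0,0,0]
    - [0,0,0]
    - [0,0,0]
  xyz:
    - [0,0,0.03]
    - [0,0,0.06]
    - [0,0,0.08]
    - [0,0,0.1]
    - [0,0,0.11]
    - [0,0,0.12]
    - [0,0,0.12]
    - [0,0,0.12]
  jaw: [0,0,0,0,0,0,0,0]

```text
time_s: 5.2
eef_pos: [0.5349, -0.0548, 0.1129]
eef_rot: [0.0, -0.093, 0.996, -0.0]
wrist_force: [-1.9, -0.2, 3.3]
opening: -0.001
grasp_force: 1.6
```

Call:
send_rows:
  dr:
    - [0,0,0]
    - [0,0,0]
    - [0,0,0]
    - [0,0,0]
    - [0,0,0]
    - [0,0,0]
    - [0,0,0]
    - [0,0,0]
  xyz:
    - [0,0,0.01]
    - [0,0,0.015]
    - [0,0,0.02]
    - [0,0,0.02]
    - [0,0,0.02]
    - [0,0,0.02]
    - [0,0,0.02]
    - [0,0,0.02]
  jaw: [0,0,0,0,0,0,0,0]

```text
time_s: 6.2
eef_pos: [0.535, -0.0548, 0.1128]
eef_rot: [0.0, -0.093, 0.996, -0.0]
wrist_force: [-2.4, 0.4, 4.7]
opening: 0.002
grasp_force: 2.5
```

Call:
send_rows:
  dr:
    - [0,0,0]
    - [0,0,0]
    - [0,0,0]
    - [0,0,0]
    - [0,0,0]
    - [0,0,0]
    - [0,0,0]
    - [0,0,0]
  xyz:
    - [0,0,0.01]
    - [0,0,0.015]
    - [0,0,0.02]
    - [0,0,0.02]
    - [0,0,0.02]
    - [0,0,0.02]
    - [0,0,0.02]
    - [0,0,0.02]
  jaw: [0,0,0,0,0,0,0,0]

```text
time_s: 7.2
eef_pos: [0.535, -0.0548, 0.1128]
eef_rot: [0.0, -0.093, 0.996, -0.0]
wrist_force: [-2.1, 0.5, 5.3]
opening: 0.002
grasp_force: 3.1
```

Call:
send_rows:
  dr:
    - [0,0,0]
    - [0,0,0]
    - [0,0,0]
    - [0,0,0]
    - [0,0,0]
    - [0,0,0]
    - [0,0,0]
    - [0,0,0]
  xyz:
    - [0,0,0.01]
    - [0,0,0.02]
    - [0,0,0.03]
    - [0,0,0.04]
    - [0,0,0.05]
    - [0,0,0.05]
    - [0,0,0.05]
    - [0,0,0.05]
  jaw: [0,0,0,0,0,0,0,0]

```text
time_s: 8.2
eef_pos: [0.535, -0.0548, 0.1126]
eef_rot: [0.0, -0.093, 0.996, -0.0]
wrist_force: [-4.5, 2.4, 9.9]
opening: -0.002
grasp_force: 4.5
```

Call:
send_rows:
  dr:
    - [0,0,0]
    - [0,0,0]
    - [0,0,0]
    - [0,0,0]
    - [0,0,0]
    - [0,0,0]
    - [0,0,0]
    - [0,0,0]
  xyz:
    - [0,0,0.01]
    - [0,0,0.02]
    - [0,0,0.03]
    - [0,0,0.04]
    - [0,0,0.04]
    - [0,0,0.04]
    - [0,0,0.04]
    - [0,0,0.04]
  jaw: [0,0,0,0,0,0,0,0]

```text
time_s: 9.2
eef_pos: [0.535, -0.0548, 0.1125]
eef_rot: [0.0, -0.093, 0.996, -0.0]
wrist_force: [-5.6, 1.8, 12.0]
opening: 0.001
grasp_force: 5.6
```

```bash
python3 d.py
```

```text
9.2 [ 0.53504 -0.05479  0.11247] F [-5.57  1.81 12.  ] open 0.001
M [[-0.9826, -0.186, 0.0001], [-0.186, 0.9826, -0.0002], [-0.0001, -0.0002, -1.0]] yang 100.72 shift cm [0. 0. 0.]
```

Call:
send_rows:
  dr:
    - [0,0,0]
    - [0,0,0]
    - [0,0,0]
    - [0,0,0]
    - [0,0,0]
    - [0,0,0]
    - [0,0,0]
    - [0,0,0]
  xyz:
    - [0.02,0,0.01]
    - [0.04,0,0.02]
    - [0.05,0,0.02]
    - [0.05,0,0.02]
    - [0.05,0.02,0.02]
    - [0.05,0.04,0.02]
    - [0.05,0.06,0.02]
    - [0.05,0.06,0.02]
  jaw: [0,0,0,0,0,0,0,0]

```text
time_s: 10.2
eef_pos: [0.535, -0.0548, 0.1125]
eef_rot: [0.001, -0.093, 0.996, -0.001]
wrist_force: [-5.1, 0.7, 10.1]
opening: -0.0
grasp_force: 5.3
```

```bash
python3 d.py
```

```text
10.2 [ 0.53499 -0.05476  0.11254] F [-5.05  0.66 10.11] open -0.0
M [[-0.9826, -0.1859, 0.0015], [-0.1859, 0.9826, -0.001], [-0.0012, -0.0013, -1.0]] yang 100.71 shift cm [0. 0. 0.]
```

Call:
send_rows:
  dr:
    - [0,0,0]
    - [0,0,0]
    - [0,0,0]
    - [0,0,0]
    - [0,0,0]
    - [0,0,0]
    - [0,0,0]
    - [0,0,0]
  xyz:
    - [0.02,0,0.01]
    - [0.05,0,0.02]
    - [0.08,0,0.03]
    - [0.1,0.02,0.04]
    - [0.1,0.04,0.05]
    - [0.1,0.06,0.05]
    - [0.1,0.06,0.05]
    - [0.1,0.06,0.05]
  jaw: [0,0,0,0,0,0,0,0]

```text
time_s: 11.2
eef_pos: [0.5349, -0.0547, 0.1125]
eef_rot: [0.002, -0.093, 0.996, -0.001]
wrist_force: [-1.5, 0.2, 10.5]
opening: -0.003
grasp_force: 5.2
```

```bash
python3 d.py
```

```text
11.2 [ 0.53486 -0.05468  0.1125 ] F [-1.5   0.23 10.46] open -0.003
M [[-0.9826, -0.1857, 0.0037], [-0.1857, 0.9826, -0.0017], [-0.0033, -0.0023, -1.0]] yang 100.7 shift cm [0. 0. 0.]
```

Call:
send_rows:
  dr:
    - [0,0,0]
    - [0,0,0]
    - [0,0,0]
    - [0,0,0]
    - [0,0,0]
    - [0,0,0]
    - [0,0,0]
    - [0,0,0]
  xyz:
    - [0.01,0,0.02]
    - [0.03,0,0.04]
    - [0.03,0.04,0.05]
    - [0.03,0.1,0.05]
    - [0.03,0.15,0.05]
    - [0.03,0.2,0.05]
    - [0.03,0.25,0.05]
    - [0.03,0.25,0.05]
  jaw: [0,0,0,0,0,0,0,0]

```text
time_s: 12.2
eef_pos: [0.5347, -0.0535, 0.1125]
eef_rot: [0.002, -0.093, 0.996, -0.002]
wrist_force: [-1.5, -4.7, 11.1]
opening: -0.003
grasp_force: 5.5
```

```bash
python3 d.py
```

```text
12.2 [ 0.53468 -0.05348  0.11249] F [-1.54 -4.73 11.11] open -0.003
M [[-0.9826, -0.1857, 0.0051], [-0.1858, 0.9826, -0.0038], [-0.0043, -0.0047, -1.0]] yang 100.7 shift cm [0. 0. 0.]
```

Call:
send_rows:
  dr:
    - [0,0,0]
    - [0,0,0]
    - [0,0,0]
    - [0,0,0]
    - [0,0,0]
    - [0,0,0]
    - [0,0,0]
    - [0,0,0]
  xyz:
    - [0.01,0,0.02]
    - [0.02,0.0,0.04]
    - [0.03,0.05,0.05]
    - [0.03,0.1,0.05]
    - [0.03,0.15,0.05]
    - [0.03,0.2,0.05]
    - [0.03,0.25,0.05]
    - [0.03,0.3,0.05]
  jaw: [0,0,0,0,0,0,0,0]

```text
time_s: 13.2
eef_pos: [0.5342, -0.0512, 0.1124]
eef_rot: [0.003, -0.093, 0.996, -0.003]
wrist_force: [-1.2, -8.2, 12.2]
opening: -0.001
grasp_force: 6.1
```

```bash
python3 d.py
python3 - <<'E'
from h import *
cv2.imwrite("pics/w3.png",cv2.resize(ctrl.camera("wrist")[200:400,170:470,::-1],None,fx=2.5,fy=2.5))
E
```

```text
13.2 [ 0.53423 -0.05121  0.1124 ] F [-1.22 -8.21 12.17] open -0.001
M [[-0.9826, -0.1859, 0.0059], [-0.1859, 0.9826, -0.005], [-0.0049, -0.006, -1.0]] yang 100.71 shift cm [0. 0. 0.]
```

View pics/w3.png

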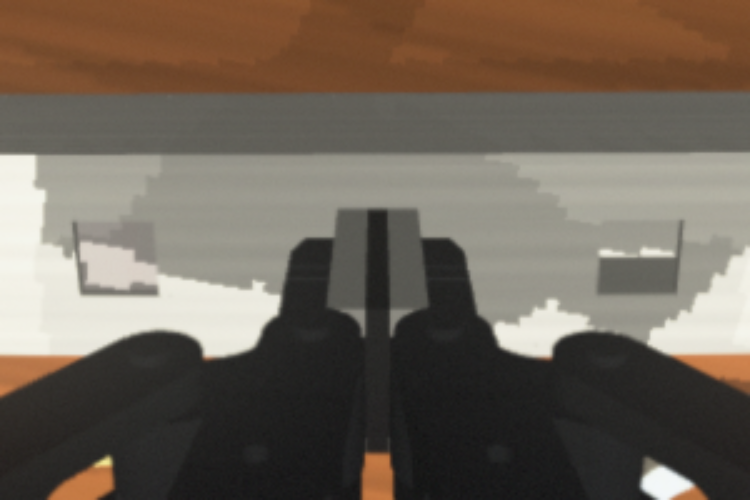

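The tip sits midway between the neighbouring holes at x=117 and 640 (mid 378), so the tube is moving with it (about 3.5 mm). Continuing the slide.

Call:
send_rows:
  dr:
    - [0,0,0]
    - [0,0,0]
    - [0,0,0]
    - [0,0,0]
    - [0,0,0]
    - [0,0,0]
    - [0,0,0]
    - [0,0,0]
  xyz:
    - [0,0.1,0.01]
    - [0,0.2,0.02]
    - [0,0.3,0.02]
    - [0,0.45,0.02]
    - [0,0.6,0.02]
    - [0,0.8,0.02]
    - [0,1.0,0.02]
    - [0,1.2,0.02]
  jaw: [0,0,0,0,0,0,0,0]

```text
time_s: 14.25
eef_pos: [0.532, -0.039, 0.1123]
eef_rot: [0.003, -0.093, 0.996, -0.002]
wrist_force: [-2.3, -5.3, 13.1]
opening: 0.002
grasp_force: 6.9
```

```bash
python3 d.py [.5352,-.0545,.1125]
python3 - <<'E'
from h import *
cv2.imwrite("pics/w4.png",cv2.resize(ctrl.camera("wrist")[200:400,170:470,::-1],None,fx=2.5,fy=2.5))
E
```

```text
14.25 [ 0.532   -0.03899  0.11229] F [-2.25 -5.28 13.11] open 0.002
M [[-0.9826, -0.1858, 0.006], [-0.1858, 0.9826, -0.0042], [-0.0051, -0.0053, -1.0]] yang 100.71 shift cm [-0.026 -1.584 -0.012]
```

View pics/w4.png

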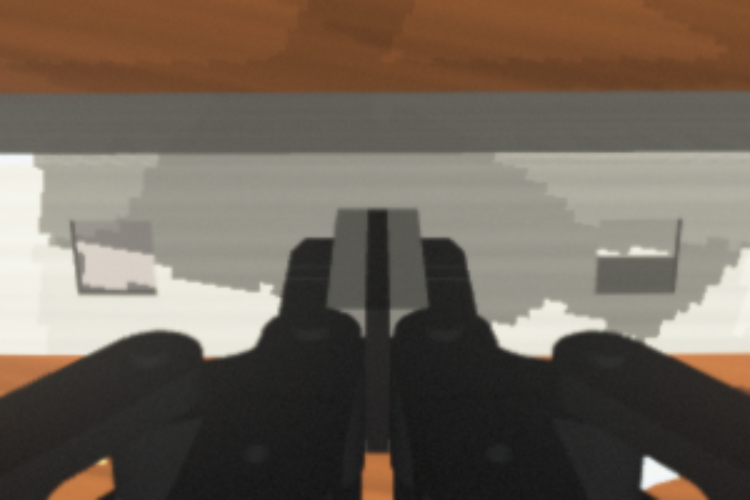

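The tube has come along about 15.6 mm, with around 0.4 mm of slip. I'll continue 2.6 cm.

Call:
send_rows:
  dr:
    - [0,0,0]
    - [0,0,0]
    - [0,0,0]
    - [0,0,0]
    - [0,0,0]
    - [0,0,0]
    - [0,0,0]
    - [0,0,0]
  xyz:
    - [0,0.3,0]
    - [0,0.65,0]
    - [0,1.0,0]
    - [0,1.4,0]
    - [0,1.8,0]
    - [0,2.2,0]
    - [0,2.5,0]
    - [0,2.6,0]
  jaw: [0,0,0,0,0,0,0,0]

```text
time_s: 15.3
eef_pos: [0.5269, -0.0127, 0.1122]
eef_rot: [0.003, -0.093, 0.996, -0.002]
wrist_force: [-3.1, -3.6, 15.2]
opening: 0.004
grasp_force: 7.6
```

```bash
python3 d.py [.5352,-.0545,.1125]
```

```text
15.3 [ 0.52693 -0.0127   0.11224] F [-3.13 -3.58 15.19] open 0.004
M [[-0.9826, -0.1859, 0.0053], [-0.1859, 0.9826, -0.003], [-0.0047, -0.0039, -1.0]] yang 100.71 shift cm [-0.035 -4.261 -0.009]
```

Call:
send_rows:
  dr:
    - [0,0,0]
    - [0,0,0]
    - [0,0,0]
    - [0,0,0]
    - [0,0,0]
    - [0,0,0]
    - [0,0,0]
    - [0,0,0]
  xyz:
    - [0,0.03,-0.02]
    - [0,0.07,-0.03]
    - [0,0.11,-0.03]
    - [0,0.15,-0.03]
    - [0,0.19,-0.03]
    - [0,0.23,-0.03]
    - [0,0.27,-0.03]
    - [0,0.27,-0.03]
  jaw: [0,0,0,0,0,0,0,0]

```text
time_s: 16.3
eef_pos: [0.5264, -0.01, 0.1123]
eef_rot: [0.002, -0.093, 0.996, -0.002]
wrist_force: [-2.4, -3.5, 13.7]
opening: -0.001
grasp_force: 6.8
```

```bash
python3 d.py [.5352,-.0545,.1125]
python3 - <<'E'
from h import *
cv2.imwrite("pics/w5.png",cv2.resize(ctrl.camera("wrist")[200:400,170:470,::-1],None,fx=2.5,fy=2.5))
E
```

```text
16.3 [ 0.52635 -0.01005  0.11228] F [-2.41 -3.45 13.71] open -0.001
M [[-0.9826, -0.1858, 0.0051], [-0.1858, 0.9826, -0.0028], [-0.0045, -0.0037, -1.0]] yang 100.71 shift cm [-0.044 -4.532 -0.005]
```

View pics/w5.png

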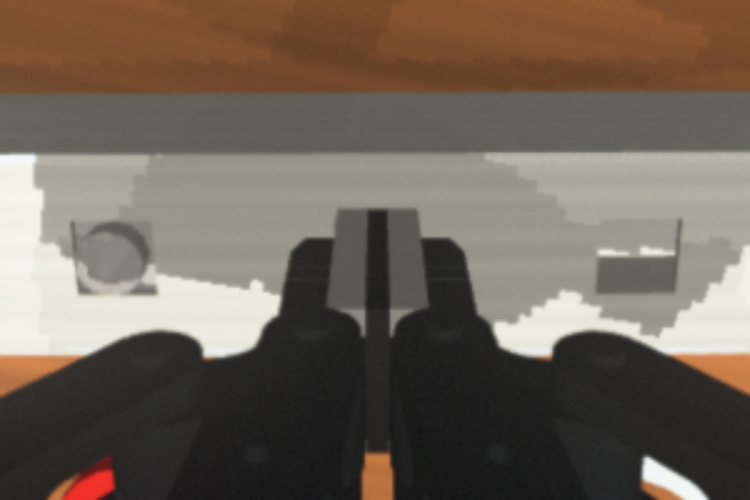

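The button now shows in the next hole at (113,257), with the hole spanning 73–155. I'll lift away.

Call:
send_rows:
  dr:
    - [0,0,0]
    - [0,0,0]
    - [0,0,0]
    - [0,0,0]
    - [0,0,0]
    - [0,0,0]
    - [0,0,0]
    - [0,0,0]
  xyz:
    - [0,-0.02,-0.1]
    - [0,-0.03,-0.3]
    - [0,-0.03,-1]
    - [0,-0.03,-2.5]
    - [0,-0.03,-5]
    - [0,-0.03,-7]
    - [0,-0.03,-8]
    - [0,-0.03,-8]
  jaw: [0,0,0,0,0,0,0,0]

```text
time_s: 17.35
eef_pos: [0.5246, -0.0089, 0.1909]
eef_rot: [0.001, -0.093, 0.996, -0.0]
wrist_force: [0.2, -0.1, -0.7]
opening: -0.0
grasp_force: 0.0
```

Run:
```python
from h import *
print(ctrl.get_obs()["wrist_force"]);c=ctrl.calibration("wrist");im=ctrl.camera("wrist")[:,:,::-1]
B=[.5352,-.0545,.099]; q=pix("wrist",[B],c)[0]; print(q)
x,y=int(q[0]),int(q[1]); x0,y0=max(0,x-75),max(0,y-40); print(x0,y0)
cv2.imwrite("pics/w6.png",cv2.resize(im[y0:y0+100,x0:x0+150],None,fx=5,fy=5,interpolation=cv2.INTER_CUBIC))
```

```text
[ 0.16387046 -0.14807112 -0.7149895 ]
[245.65699057 254.27877944]
170 214
```

View pics/w6.png

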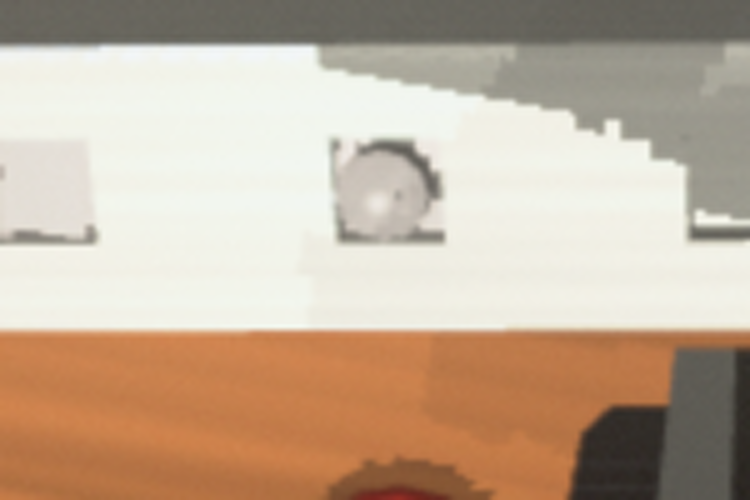

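The button sits inside the next hole, crown and rim fully visible and centred to well under 1 mm. The gripper is about 8 cm clear and reads no contact force, so I'm handing in.

```bash
python3 -c "
from bench import ctrl
print(ctrl.hand_in())"
```

```text
the job is handed in; nothing more can be done
None
```

The leg is one hole longer: the last picture shows the snap button in the next hole, measured press force never read above about 15 N, and I handed the job in at about 17 s; the hand-in returned no verdict.

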